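Park the rolling mill's handwheel with its grip at the top

TASK

The wooden crank grip of the rolling mill's handwheel has just been varnished and must dry at the top of the wheel, clear of the bench. Turn the handwheel by pushing its spokes round with the fingertips, moving on to the next spoke as one runs out of reach, until the grip is straight up above the hub, and leave it standing there, with the robot clear of the mill. Do not touch the grip itself, and leave everything that lies around the mill where it is.

Things in the scene. Friction and masses are not known exactly. Their poses are not given: they have to be found in the camera images.
- mill: Green bench rolling mill on a wooden block, fixed to the table. Origin on the table straight below the centre of the handwheel's rim; x is level, along the axle from the wheel into the mill (away from the robot), y to the left, z up. The rim turns in the plane x = 0, the gear cover's face is at x = +60 mm behind it. The mill is 170 mm wide, reaches to x = +285 mm and is 306 mm high.
- hub (a point): Point on the axle in the plane of the spokes, 18 mm in front of the rim's plane and 185 mm above the table; fixed to the mill, axes as mill. From it the hub, 50 mm in diameter, runs 28 mm to the front and 46 mm to the back, then a 22 mm shaft. The rim is a round bar 18 mm thick bent to a circle of 125 mm radius (268 mm over all), its plane 18 mm behind this point.
- handwheel (a joint): Turn of the handwheel in rad: 0 or a multiple of 2 pi = grip straight up above the hub; grows clockwise as seen from the robot looking along the mill's +x. It turns either way without a stop (two full turns), with a dry friction of about 0.5 N m and some drag (7 to 10 N at 80 mm radius): it stays where it is left and does not coast.
- spokes: The wheel's five round aluminium spokes, 16 mm thick, 72 degrees apart, straight from the hub to 98 mm from the axle in a plane 18 mm in front of the rim, then bent back to the rim. Origin on the axle in the spokes' plane, turning with the wheel: z points along the spoke that carries the grip, x along the axle into the mill. The gaps are open through to the gear cover, 78 mm behind.
- crank_grip: The freshly varnished turned wooden crank grip on a pin in the rim, at the end of one of the spokes; not to be touched. Origin on the rim's centre line, 125 mm from the axle; axes as spokes. It sticks out from the rim parallel to the axle towards the robot, from x = -14 to -76 mm, up to 27 mm in diameter.
- grip_mid (a point): A point on the crank grip's centre line, 45 mm in front of the plane of the rim and 125 mm from the axle; turns with the wheel, its z axis pointing from the axle outward through the grip.
- bangle: Plain brass bangle lying flat, 68 mm in diameter, 14 mm high, loose; stays where it is. Origin at its centre underneath.
- doming_block: Steel doming cube with round hollows, 50 mm, loose; stays where it is. Origin at the centre of its underside.
- mallet: Wooden mallet lying flat, 240 mm long, head 38 mm in diameter and 85 mm wide at +x, loose; stays where it is. Origin under the middle of its length.
- flux_jar: Amber glass jar with a black cap, 52 mm in diameter, 62 mm high, loose; stays where it is. Origin at the centre of its underside.
- pliers: Pliers with black handles lying flat, 150 mm long, 56 mm wide, 16 mm high, loose; stay where they are. Origin under the joint, jaws to +x.
- bench_block: Flat steel bench block, 65 x 65 x 20 mm, loose; stays where it is. Origin at the centre of its underside.

How it is judged:
By the outcome, as a careful person would: the job done as asked, in the order asked, and still so for the second after the job is handed in, with the robot touching nothing.
It also fails if it takes over 54 s, if anything falls off the work surface, if the arm or the gripper's body presses on something with over 40 N, if the wrist force passes 120 N, or if a joint passes its speed limit or range.

ROBOT

A 6-joint arm with a two-finger parallel gripper is mounted at the origin on the work surface. World frame = base frame: x ahead of the robot, y to its left, z up, the work surface at z = 0. Lengths are in m, angles in degrees, forces in N, time in s.
With the tool pointing down it reaches from about 0.375 to 0.9 m from the base axis. Payload 3.1 kg.
Tool frame: the origin (TCP) lies at the very end of the fingers, on their centre line; the grasp point (between the pads) lies 19 mm behind it; z points along the fingers, y is the line along which they close (so a half turn about z gives the same grasp; the last joint's range is limited). The gripper opens to 87 mm and grips with 3 to 60 N. Pads are 19 mm wide; open, the fingers measure 117 mm over their backs; the gripper's body (75 mm by 190 mm) begins 51 mm behind the grasp point.
Start: joints at [54.402, 30.224, 82.088, -0, 67.689, -10.227], TCP at [0.268, 0.565, 0.223] pointing down, gripper open.
Joint ranges: [-176.69, 176.69], [-43.24, 126.21], [12.49, 139.97], [-82, 262], [0, 151.66], [-163.58, 163.58]. Speed limits (degrees/s): [159.86, 159.86, 180, 180, 180, 180].

INTERFACE

Orientations are given as a 3x3 rotation matrix whose columns are the frame's x, y, z axes.
In Python, from rig import readout, cams, bot gives the robot as it stands.
- The arm moves only by the shell command python3 -m inch 'ROWS'. ROWS is JSON, a list of rows, each a list of 5 numbers: the shift along the world's x, y, z in cm, then the turn about the world's z in degrees, then the finger opening in cm, from 0 to 8.7. In form: [[dx, dy, dz, twist, fingers], ...]. A call has 1 to 10 rows; each row is the pose to reach, as a shift and turn from the pose commanded when the call began; what a row does not reach only later rows make up. A row lasts 1/12 s, in which the tool goes at most 41.7 mm and 7.16 degrees, less where a joint would pass 70% of its speed; a pose out of reach is approached as far as the arm can. A call with a gripper value outside its range is refused whole. The fingers move at their own pace and stop on an object; the grip force is fixed at half the most. Time passes only in rows, so rows that repeat a pose let the fingers close. It gives the time, the measured TCP pose, the force, the opening and the grip force at its end, in the units of the state.
- readout.read_state(): the state, without advancing time (a new reading comes with each control period).
- cams.capture(name): name is "scene" or "top" or "wrist"; returns a dict with "image" (400x640x3 uint8, blue, green, red), "intrinsics" (3x3 intrinsics, pixels), "k1" (the pictures are not rectified: a ray, as slopes to the right and down, at radius r is drawn at 1 + k1 r^2 times it, then the intrinsics apply), "xyz" and "rotation" of the camera in the world; the wrist camera has in their place "tool_from_camera" (4x4, takes a point from camera to tool coordinates, whose origin is the TCP and whose axes are the flange's). Camera axes: x right, y down, z forward; pixel columns grow to the right and rows downward; lengths in m; the calibration is good to about 2 mm. A picture is of the moment at which its call begins: read the wrist's pose just before it. There is no depth.
- bot.hand_in(): hands the job in; it is judged then, once.
The state is a dict: "time_s": time; "joint_positions": joint angles; "qvel": joint speeds; "tau": joint torques, N m; "position": TCP position; "tcp_rot": TCP orientation; "force": force on the tool from outside, world axes, zero at the start; "moment": the same for the moment, N m; "opening": opening from 0.0 (shut) to 1.0 (fully open); "grasp_force": force on a finger pad.
Only numpy, scipy, OpenCV 4.12 (cv2) and the standard library are available. Lean on these libraries where they do the work, as an engineer would, in place of code of your own. Each camera call takes 0.05 s, during which the arm holds its last target. There are 200 camera calls.

## Working session

There is one attempt and no reset: what is moved stays moved. The work goes in short steps, Python scripts to look and compute and a shell command to move; the robot and the scene stay as the last step left them, time stands still between calls to the robot, and variables do not carry over. Pictures are saved under pics/ and viewed, at most 10 in all, crops included, and the job is handed in when it is done.

```bash
mkdir -p pics; ls; python3 - <<'E'
from rig import readout,cams,bot
import cv2,numpy as np
s=readout.read_state();print(s)
for n in("scene","top"):
    c=cams.capture(n);cv2.imwrite(f"pics/{n}0.png",c["image"]);print(n,c["intrinsics"],c["k1"],c["xyz"],c["rotation"])
E
```

```text
pics
{'time_s': 0.0, 'joint_positions': array([ 5.44017768e+01,  3.02778743e+01,  8.21555638e+01, -1.71743992e-03,
        6.76879511e+01, -1.02269871e+01]), 'qvel': array([ 0.05223347,  0.04806847,  0.00879789,  0.02575855,  0.0189431 ,
       -0.02734217]), 'tau': array([ 6.97074320e-04, -4.40037274e+01, -1.76597339e+01,  6.34125411e-02,
        5.82309254e-02, -1.99384071e-04]), 'position': array([0.26735362, 0.56413513, 0.22158789]), 'tcp_rot': array([[-9.03555193e-01,  4.28470008e-01, -1.21070765e-03],
       [ 4.28471576e-01,  9.03553587e-01, -1.73884869e-03],
       [ 3.48894727e-04, -2.08989958e-03, -9.99997755e-01]]), 'force': array([-0.1626557 ,  0.63434929, -0.51000264]), 'moment': array([-0.03825093, -0.04457113,  0.01022828]), 'grasp_force': 0.0, 'opening': 0.9984786116186072}
scene [[439.83859875   0.         322.18790424]
 [  0.         439.83859875 194.72103144]
 [  0.           0.           1.        ]] -0.030055483206380077 [ 1.04406083 -0.51822372  0.95364252] [[ 0.7680511   0.47281036 -0.43191187]
 [ 0.64030571 -0.55614424  0.52982277]
 [ 0.0103004  -0.68348661 -0.72989038]]
top [[425.42926048   0.         307.75907606]
 [  0.         425.42926048 199.04520364]
 [  0.           0.           1.        ]] 0.022591717461590128 [0.34312677 0.04884    1.39446344] [[ 0.03609377 -0.9781957   0.20452483]
 [-0.99933302 -0.03419359  0.01281837]
 [-0.00554543 -0.20485108 -0.97877744]]
```

View pics/scene0.png

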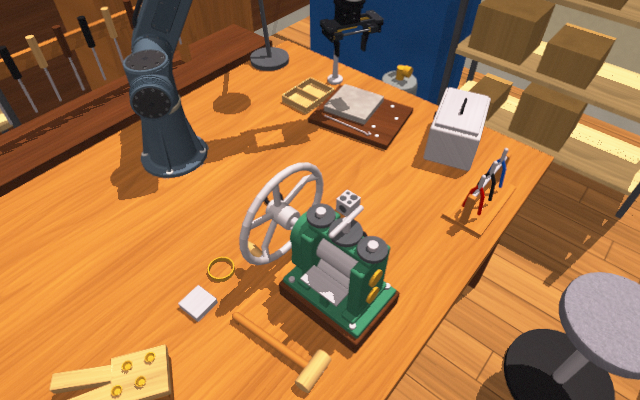

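View pics/top0.png

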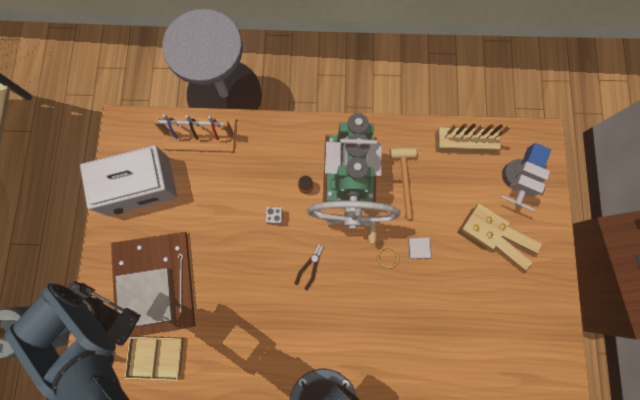

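The scene view shows the wheel with its hub at about (283,215) and its top near (305,168). In the top view the rim spans (309–399, 212), and the grip is low right near (372,238). I'll enlarge both.

```bash
cat > h.py <<'E'
import numpy as np,cv2
from rig import readout,cams
def proj(c,P):
    P=(np.atleast_2d(P)-c["xyz"])@np.array(c["rotation"]); s=P[:,:2]/P[:,2:]
    s=s*(1+c["k1"]*(s**2).sum(1,keepdims=True)); K=np.array(c["intrinsics"])
    return s*K[0,0]+K[:2,2]
def crop(im,x0,y0,x1,y1,k,fn):
    cv2.imwrite(fn,cv2.resize(im[y0:y1,x0:x1],None,fx=k,fy=k,interpolation=cv2.INTER_CUBIC))
E
python3 - <<'E'
import cv2;from h import crop
crop(cv2.imread("pics/scene0.png"),225,150,385,270,5,"pics/s1.png")
crop(cv2.imread("pics/top0.png"),295,180,425,275,6,"pics/t1.png")
E
```

```text
(no output)
```

View pics/s1.png

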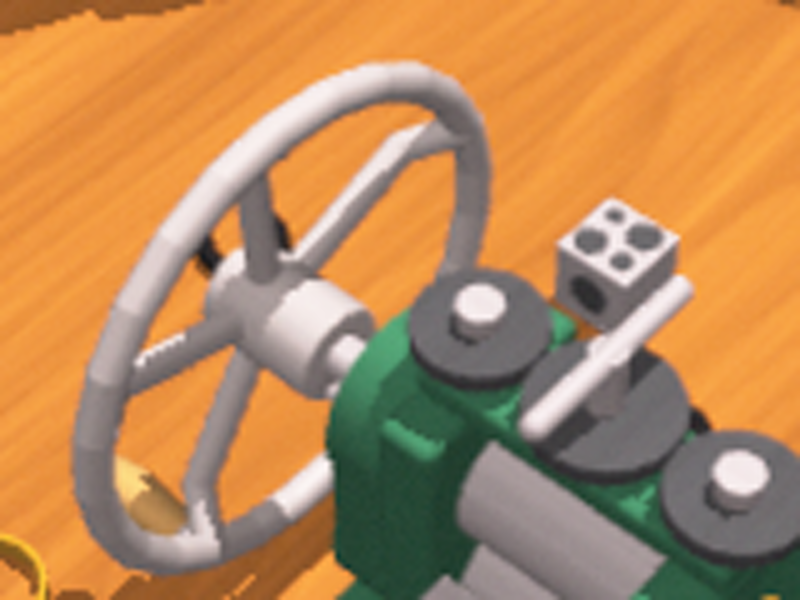

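View pics/t1.png

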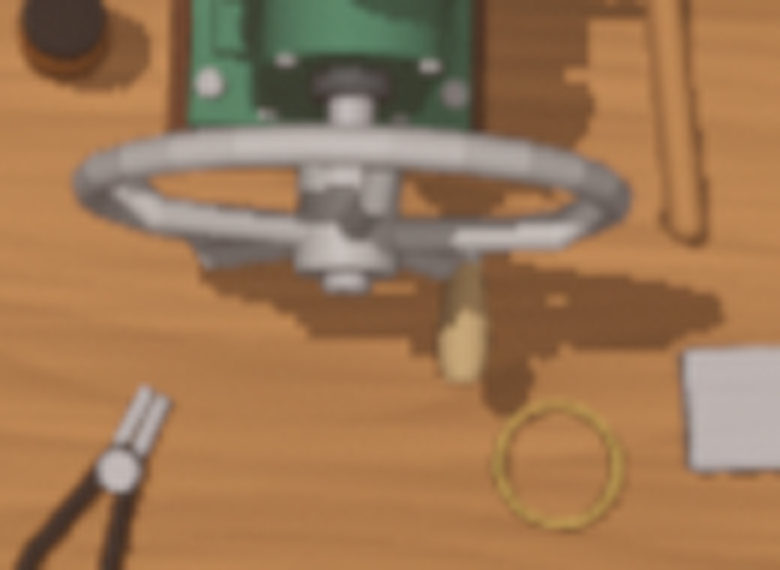

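The grip is low right, roughly 150° clockwise. In the scene view the rim's extents are x 240–323.4 and y 162.4–265. In the top view the rim spans x 307.5–400, the grip tip is at (372,243) and the hub front at (353,228). Next I fit the pose.

```bash
cat >> h.py <<'E'
from scipy.optimize import least_squares
from scipy.spatial.transform import Rotation as Rn
def mill(p,P):  # mill coords-> world
    return np.atleast_2d(P)@Rn.from_euler('z',p[2]).as_matrix().T+[p[0],p[1],0]
a=np.linspace(0,2*np.pi,120)[:,None];b=np.linspace(0,2*np.pi,16)[None]
T=np.stack(np.broadcast_arrays(.009*np.sin(b)+0*a,-(.125+.009*np.cos(b))*np.sin(a),.185+(.125+.009*np.cos(b))*np.cos(a)),-1).reshape(-1,3)
def wh(t,x,r): return [x,-r*np.sin(t),.185+r*np.cos(t)]
E
python3 - <<'E'
from h import *
S=cams.capture("scene");t=cams.capture("top")
def res(p):
    q=proj(S,mill(p,T));w=proj(t,mill(p,T));th=p[3]
    r=[q[:,0].min()-240,q[:,0].max()-323.4,q[:,1].min()-162.4,q[:,1].max()-265,w[:,0].min()-307.5,w[:,0].max()-400,w[:,1].min()-200.8]
    D=72*np.pi/180
    r+=list((proj(S,mill(p,wh(th,0,.125)))-[266,258])[0])
    r+=list((proj(S,mill(p,wh(th-2*D,0,.125)))-[247.3,227])[0]) if 0 else []
    r+=list((proj(t,mill(p,wh(th,-.076,.125)))-[372,243])[0])
    r+=list((proj(t,mill(p,[-.046,0,.185]))-[352.8,228])[0])
    return np.array(r)
for t0 in(2.,2.7,3.3):
    s=least_squares(res,[.5,-.05,0,t0],loss='soft_l1');print(s.x,np.degrees(s.x[2:]),s.cost,res(s.x).round(1))
np.save("p.npy",s.x);p=s.x
im=S["image"].copy();im2=t["image"].copy()
for c,i in((S,im),(t,im2)):
    for k in range(5):
        l=proj(c,mill(p,[wh(p[3]+k*2*np.pi/5,-.018,r) for r in(.025,.098)]))
        cv2.line(i,*[tuple(int(v) for v in x.round()) for x in l],(0,0,255) if k else (255,0,0),1)
    for x in proj(c,mill(p,[wh(u,0,.125) for u in a[:,0]])): cv2.circle(i,tuple(int(v) for v in x.round()),0,(0,255,0),-1)
A=cv2.resize(im[150:270,225:345],(590,590));cv2.imwrite("pics/o.png",np.hstack([cv2.resize(im[155:270,230:330],(390,450)),cv2.resize(im2[190:260,300:410],(400,450))]))
E
```

```text
[ 5.62363893e-01 -6.54854423e-02 -1.18383926e-03  2.54432675e+00] [-6.78289933e-02  1.45779185e+02] 3.4753761317944316 [-1.  -0.7 -0.7  0.1 -1.5  0.1 -0.9 -0.1  2.  -0.4 -0.1 -0.6 -0.2]
[ 5.62363895e-01 -6.54854413e-02 -1.18388226e-03  2.54432670e+00] [-6.78314571e-02  1.45779181e+02] 3.4753761317889187 [-1.  -0.7 -0.7  0.1 -1.5  0.1 -0.9 -0.1  2.  -0.4 -0.1 -0.6 -0.2]
[ 5.62363895e-01 -6.54854407e-02 -1.18389225e-03  2.54432667e+00] [-6.78320292e-02  1.45779180e+02] 3.4753761317894574 [-1.  -0.7 -0.7  0.1 -1.5  0.1 -0.9 -0.1  2.  -0.4 -0.1 -0.6 -0.2]
```

View pics/o.png

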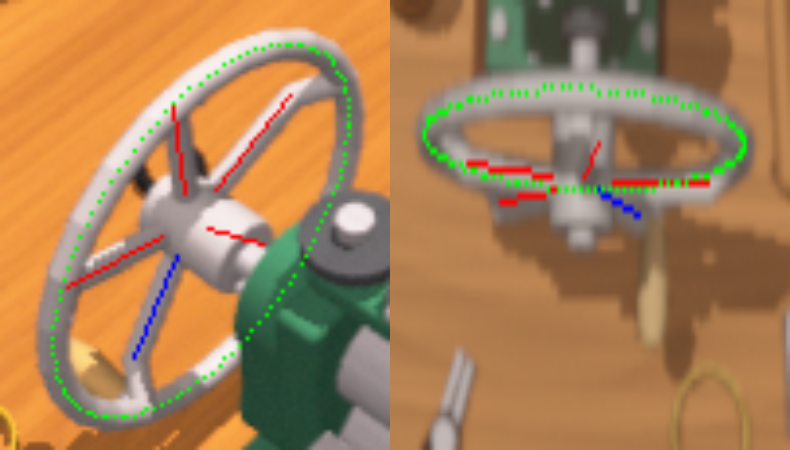

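The fit overlays well: hub point ≈ (0.544, -0.065, 0.185) and grip at ≈146°. I need to know how the gripper body lies relative to the closing direction, so I'll check it.

```bash
python3 - <<'E'
from h import *
s=readout.read_state();S=cams.capture("scene");W=cams.capture("wrist")
im=S["image"].copy();o=s["position"];R=s["tcp_rot"]
i=cv2.resize(im[0:100,290:420],None,fx=4,fy=4,interpolation=cv2.INTER_CUBIC)
f=lambda P:tuple(int(v) for v in ((proj(S,P)[0]-[290,0]+.5)*4).round())
for ax,col in((0,(0,0,255)),(1,(0,255,0))):
    for h in(0,.07): cv2.line(i,f(o-R[:,2]*h-.0585*R[:,ax]),f(o-R[:,2]*h+.0585*R[:,ax]),col,1)
cv2.line(i,f(o),f(o-R[:,2]*.1),(255,0,0),1)
i2=cv2.resize(W["image"],(400,250)); j=np.zeros((650,520,3),np.uint8)[:600]
cv2.imwrite("pics/g.png",cv2.hconcat([i[:,:400],cv2.copyMakeBorder(i2,0,150,0,0,0)]))
print(W["tool_from_camera"])
E
```

```text
[[ 5.56363298e-04 -9.53894873e-01 -3.00140403e-01  8.29885083e-02]
 [ 9.99999815e-01  4.57417914e-04  3.99928139e-04  1.00132379e-04]
 [-2.44199804e-04 -3.00140571e-01  9.53894951e-01 -1.62515546e-01]
 [ 0.00000000e+00  0.00000000e+00  0.00000000e+00  1.00000000e+00]]
```

View pics/g.png

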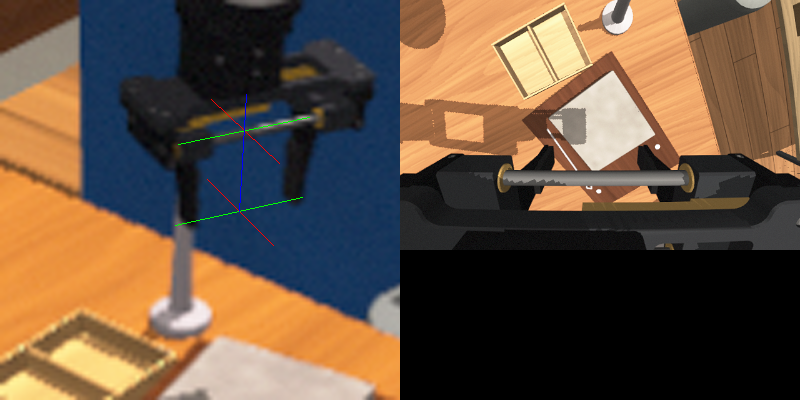

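The body's 190 mm runs along the closing line, so I'll put the closing line along world x and use the forward open finger in front of the rim. Plan, turning counter-clockwise:
1. Push the top spoke left from 2° to about -50°.
2. Push the next spoke from about 22° left and then down to -72°.

First I go high above the wheel.

```bash
python3 -m inch '[[0,0,4,0,8.7],[0,0,8,0,8.7],[1,-3,12,-6,8.7],[3,-6,15,-12,8.7],[5,-10,18,-18,8.7],[6,-14,20,-25,8.7],[7,-18,20,-32,8.7],[8,-22,20,-39,8.7],[9,-26,20,-46,8.7],[10,-30,20,-52,8.7]]'; python3 -m inch '[[1,-3.8,0,-6,8.7],[2,-7.6,0,-12,8.7],[3.4,-11.4,0,-12.5,8.7],[4.8,-15.2,0,-12.5,8.7],[6,-19,0,-12.5,8.7],[7.2,-22.8,0,-12.5,8.7],[8.4,-26.6,0,-12.5,8.7],[9.6,-30.4,0,-12.5,8.7],[10.8,-34,0,-12.5,8.7],[11.5,-36,0,-12.5,8.7]]'
```

```text
time_s: 1.13
position: [0.3616, 0.2876, 0.4229]
tcp_rot: [[-0.214, 0.977, 0.002], [0.977, 0.214, 0.001], [0.0, 0.002, -1.0]]
force: [1.3, -0.7, -0.4]
opening: 0.998
grasp_force: 0.0
time_s: 1.97
position: [0.4774, -0.0746, 0.4221]
tcp_rot: [[0.001, 1.0, 0.001], [1.0, -0.001, -0.002], [-0.002, 0.001, -1.0]]
force: [-0.1, -0.1, 0.1]
opening: 1.001
grasp_force: 0.0
```

```bash
python3 -m inch '[[0.3,-1.2,-4,0,8.7],[0.3,-2.2,-6,0,8.7],[0.3,-2.2,-8,0,8.7],[0.3,-2.2,-8,0,8.7]]'; python3 - <<'E'
from h import *
s=readout.read_state();W=cams.capture("wrist");print(s["position"])
cv2.imwrite("pics/w1.png",W["image"])
E
```

```text
time_s: 2.3
position: [0.4769, -0.0924, 0.3381]
tcp_rot: [[-0.001, 1.0, -0.009], [1.0, 0.001, 0.004], [0.004, -0.009, -1.0]]
force: [-0.6, 0.9, -0.2]
opening: 1.0
grasp_force: 0.0
[ 0.47687766 -0.09235772  0.33811992]
```

View pics/w1.png

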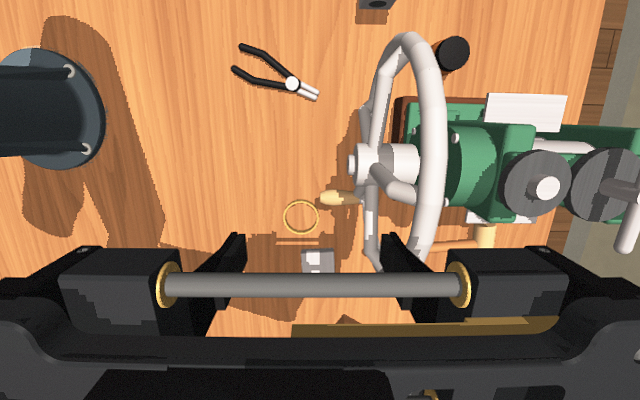

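The forward finger's tip (cols 383–405) is full thickness, about 14 mm. It's right of the top spoke and in front of the rim. I'll go on down slowly.

```bash
python3 -m inch '[[0,0,-1,0,8.7],[0,0,-2.5,0,8.7],[0,0,-2.5,0,8.7],[0,0,-2.5,0,8.7]]'
```

```text
time_s: 2.68
position: [0.4799, -0.0924, 0.3183]
tcp_rot: [[-0.003, 1.0, 0.001], [1.0, 0.003, -0.0], [-0.0, 0.001, -1.0]]
force: [0.7, 0.5, -0.5]
opening: 1.001
grasp_force: 0.0
```

```bash
python3 -m inch '[[0,-0.6,-2,0,8.7],[0,-0.6,-4,0,8.7],[0,-0.6,-5.3,0,8.7],[0,-0.6,-5.3,0,8.7],[0.5,-0.6,-5.3,0,8.7],[0.5,-0.6,-5.3,0,8.7],[0.8,-0.6,-5.3,0,8.7],[0.8,-0.6,-5.3,0,8.7]]'
```

```text
time_s: 3.35
position: [0.489, -0.0991, 0.2656]
tcp_rot: [[-0.003, 1.0, 0.003], [1.0, 0.003, -0.001], [-0.001, 0.003, -1.0]]
force: [-1.2, 0.5, 0.2]
opening: 0.996
grasp_force: 0.0
```

```bash
python3 -m inch '[[0.2,0,0,0,8.7],[0.3,0,0,0,8.7],[0.4,0,0,0,8.7],[0.5,0,0,0,8.7],[0.5,0,0,0,8.7]]';python3 -m inch '[[0.2,0,0,0,8.7],[0.3,0,0,0,8.7],[0.3,0,0,0,8.7]]'
```

```text
time_s: 3.77
position: [0.4928, -0.0987, 0.2642]
tcp_rot: [[-0.002, 1.0, 0.0], [1.0, 0.002, -0.0], [-0.0, 0.0, -1.0]]
force: [0.2, 0.6, 0.2]
opening: 0.998
grasp_force: 0.0
time_s: 4.02
position: [0.4942, -0.0986, 0.2642]
tcp_rot: [[-0.003, 1.0, -0.004], [1.0, 0.003, 0.0], [0.0, -0.004, -1.0]]
force: [-4.7, 0.3, 2.3]
opening: 0.996
grasp_force: 2.5
```

Contact with the rim front is at x≈0.494, as computed. I back off 2 mm and push the top spoke left.

```bash
python3 -m inch '[[-0.25,0,0,0,8.7],[-0.25,0.9,-0.3,0,8.7],[-0.25,1.8,-0.6,0,8.7],[-0.25,2.7,-0.7,0,8.7],[-0.25,3.6,-0.7,0,8.7],[-0.25,4.5,-0.7,0,8.7],[-0.25,5.4,-0.7,0,8.7],[-0.25,6.3,-0.7,0,8.7],[-0.25,7.2,-0.7,0,8.7],[-0.25,7.2,-0.7,0,8.7]]'; python3 -m inch '[[0,0.8,0,0,8.7],[0,1.6,0,0,8.7],[0,1.9,0,0,8.7],[0,1.9,0,0,8.7]]'
```

```text
time_s: 4.85
position: [0.4935, -0.0278, 0.2572]
tcp_rot: [[-0.002, 1.0, 0.001], [1.0, 0.002, -0.004], [-0.004, 0.001, -1.0]]
force: [-1.0, -6.4, -0.2]
opening: 0.999
grasp_force: 3.1
time_s: 5.18
position: [0.4944, -0.0088, 0.2575]
tcp_rot: [[-0.002, 1.0, 0.003], [1.0, 0.002, -0.004], [-0.004, 0.003, -1.0]]
force: [0.1, -5.2, 1.1]
opening: 1.001
grasp_force: 2.4
```

```bash
python3 -m inch '[[0,-0.6,0,0,8.7],[-3,-0.8,0,0,8.7],[-3.3,-4.5,0,0,8.7],[-3.3,-8.5,0,0,8.7],[-3.3,-12.3,0,0,8.7],[-3.3,-13.3,0,0,8.7],[-2,-13.3,0,0,8.7],[-0.3,-13.3,0,0,8.7],[-0.2,-13.3,0,0,8.7],[-0.2,-13.3,0,0,8.7]]'; python3 -m inch '[[0,1,0,0,8.7],[0,2,0,0,8.7],[0,3,0,0,8.7],[0,4,0,0,8.7],[0,5,0,0,8.7],[0,6,0,0,8.7],[0,7,0,0,8.7],[0,8,0,0,8.7],[0,9,0,0,8.7],[0,9,0,0,8.7]]'
```

```text
time_s: 6.02
position: [0.4913, -0.1401, 0.2568]
tcp_rot: [[-0.003, 1.0, -0.001], [1.0, 0.003, 0.001], [0.001, -0.001, -1.0]]
force: [0.1, 1.0, -1.3]
opening: 1.004
grasp_force: 0.0
time_s: 6.85
position: [0.4918, -0.0509, 0.2584]
tcp_rot: [[-0.003, 1.0, 0.005], [1.0, 0.003, -0.004], [-0.004, 0.005, -1.0]]
force: [0.9, -5.2, 1.3]
opening: 0.997
grasp_force: 2.6
```

```bash
python3 -m inch '[[0,0.9,0,0,8.7],[0,1.8,0,0,8.7],[0,2.7,0,0,8.7],[0,3.5,0,0,8.7],[0,4.1,0,0,8.7],[0,4.1,0,0,8.7],[0,3.7,0,0,8.7],[-2.5,3.6,0.5,0,8.7],[-4,3.6,2.5,0,8.7],[-4,3.6,2.5,0,8.7]]'; python3 - <<'E'
from h import *
S=cams.capture("scene");crop(S["image"],225,110,385,230+40,5,"pics/s2.png")
i=cv2.imread("pics/s2.png");cv2.imwrite("pics/s2.png",i[200:])
E
```

```text
time_s: 7.68
position: [0.4488, -0.0135, 0.2841]
tcp_rot: [[-0.003, 1.0, 0.001], [1.0, 0.003, 0.0], [0.0, 0.001, -1.0]]
force: [1.1, 0.4, 1.1]
opening: 1.003
grasp_force: 0.0
```

View pics/s2.png

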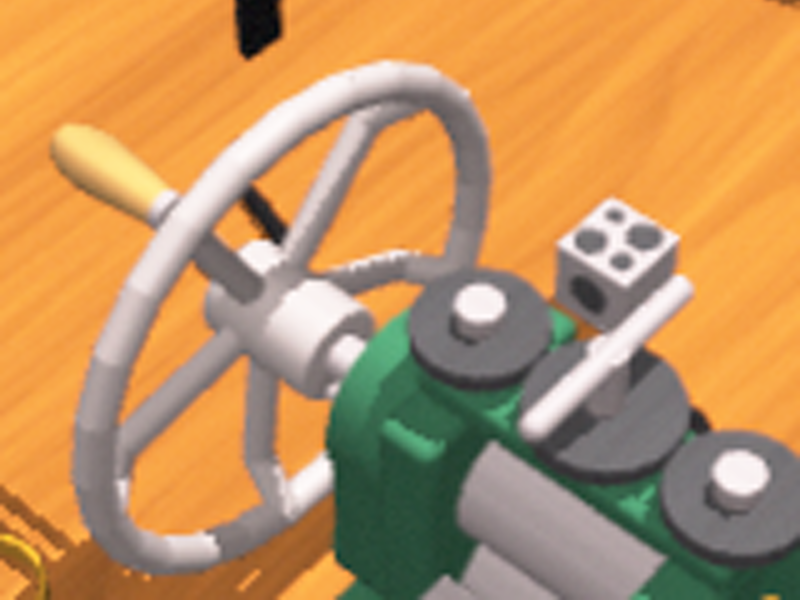

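Grip is now about 25° right of the top, standing clear with nothing disturbed, and the pushed spoke leans left. For the last part I twist 25°, so only the finger's inner corner overlaps the spoke and the body stays outside the rim, then push down along the arc.

```bash
python3 -m inch '[[0,0,0,6,8.7],[0,0,0,12,8.7],[0,0,0,19,8.7],[0,0,0,25,8.7],[1.5,0.2,0,25,8.7],[3,0.3,0,25,8.7],[4,0.3,-0.3,25,8.7],[4.4,0.3,-1,25,8.7],[4.4,0.3,-1,25,8.7]]'
```

```text
time_s: 8.48
position: [0.4951, -0.0114, 0.2703]
tcp_rot: [[-0.425, 0.905, -0.003], [0.905, 0.425, 0.001], [0.002, -0.002, -1.0]]
force: [-1.0, 0.3, -0.4]
opening: 0.998
grasp_force: 0.0
```

```bash
python3 -m inch '[[-0.05,0.2,-0.4,0,8.7],[-0.05,0.6,-0.8,0,8.7],[-0.05,1.0,-1.1,0,8.7],[-0.05,1.4,-1.5,0,8.7],[-0.05,1.8,-1.9,0,8.7],[-0.05,2.1,-2.2,0,8.7],[-0.05,2.1,-2.2,0,8.7]]'; python3 - <<'E'
from h import *
S=cams.capture("scene");cv2.imwrite("pics/s3.png",cv2.resize(S["image"][140:270,225:385],None,fx=4.5,fy=4.5,interpolation=cv2.INTER_CUBIC))
E
```

```text
time_s: 9.07
position: [0.4936, 0.0101, 0.2499]
tcp_rot: [[-0.425, 0.905, -0.001], [0.905, 0.425, 0.001], [0.001, -0.001, -1.0]]
force: [-2.0, -1.3, 2.2]
opening: 1.001
grasp_force: 1.4
```

View pics/s3.png

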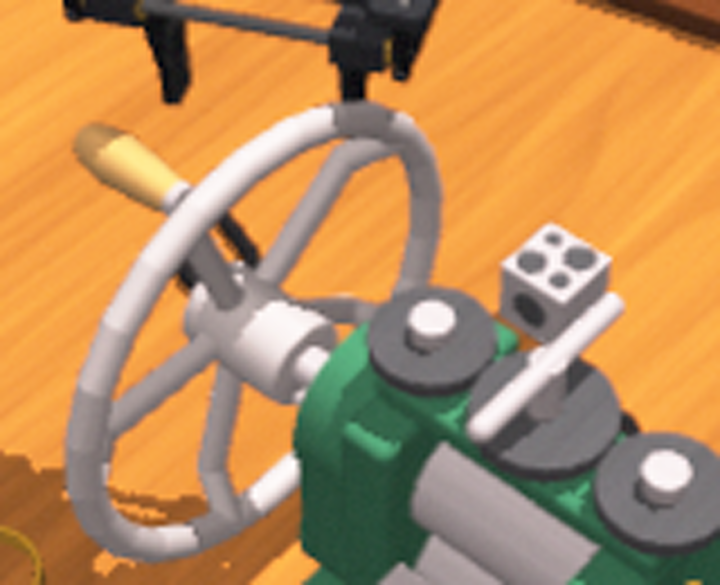

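The grip tip is now near full-image pixel (246,171), and contact force is small. I'll compute the angle from the tip in both views.

```bash
cat > ang.py <<'E'
from h import *
p=np.load("p.npy")
for n in("scene","top"):
    c=cams.capture(n);im=c["image"]
    h=cv2.cvtColor(im,cv2.COLOR_BGR2HSV)
    best=[]
    D=np.radians(np.arange(-15,35,.5))
    # silhouette fit: score rendered grip outline vs wood-grip colour using local edges
    g=cv2.GaussianBlur(im,(0,0),.7).astype(float)
    E=np.sqrt(sum(cv2.Sobel(g[:,:,k],cv2.CV_64F,1,0)**2+cv2.Sobel(g[:,:,k],cv2.CV_64F,0,1)**2 for k in range(3)))
    for t in D:
        # rim-radius spokes (all five, both silhouettes) – generic edges
        s=0
        for k in range(5):
            tk=t+k*2*np.pi/5
            a,b=[mill(p,wh(tk,-.018,r))[0] for r in(.03,.095)]
            P=np.linspace(a,b,25);v=np.cross(b-a,(a+b)/2-c["xyz"]);v/=np.linalg.norm(v)
            for sg in(-1,1):
                q=proj(c,P+sg*.008*v)
                s+=cv2.remap(E,q[:,0].astype(np.float32)[None],q[:,1].astype(np.float32)[None],1).mean()
        best.append(s)
    b=np.array(best);o=np.argsort(-b)[:5];print(n,[(round(float(np.degrees(D[i])),1),int(b[i])) for i in o])
    for t in(-5,0,5,10,15,20,25): print(t,proj(c,mill(p,[wh(np.radians(t),-.076,.125),wh(np.radians(t),-.014,.125)])).round(1).tolist())
E
python3 ang.py
```

```text
scene [(16.5, 3386), (17.0, 3373), (16.0, 3361), (17.5, 3325), (15.5, 3294)]
-5 [[258.8, 157.4], [279.4, 170.1]]
0 [[255.1, 159.8], [275.8, 172.7]]
5 [[251.5, 162.5], [272.2, 175.6]]
10 [[247.9, 165.6], [268.6, 178.9]]
15 [[244.4, 169.1], [265.1, 182.5]]
20 [[241.0, 172.7], [261.6, 186.3]]
25 [[237.7, 176.7], [258.3, 190.4]]
top [(34.5, 925), (34.0, 923), (30.0, 917), (29.5, 914), (33.5, 913)]
-5 [[352.5, 232.5], [352.8, 208.7]]
0 [[356.7, 232.6], [357.1, 208.8]]
5 [[361.0, 232.8], [361.3, 209.0]]
10 [[365.1, 233.0], [365.4, 209.2]]
15 [[369.2, 233.3], [369.4, 209.6]]
20 [[373.1, 233.6], [373.2, 209.9]]
25 [[376.7, 234.0], [376.8, 210.4]]
```

The scene fit works: grip at 16.5°. The overlap seems shallow, so I probe a bit forward toward the rim.

```bash
python3 -m inch '[[0.2,0,0.3,0,8.7],[0.3,0,0.3,0,8.7],[0.3,0,0.3,0,8.7]]'; python3 -m inch '[[0.1,0,0,0,8.7],[0.2,0,0,0,8.7],[0.2,0,0,0,8.7]]'
```

```text
time_s: 9.47
position: [0.4977, 0.0096, 0.2534]
tcp_rot: [[-0.425, 0.905, -0.0], [0.905, 0.425, 0.001], [0.001, 0.0, -1.0]]
force: [-2.9, 0.7, 2.3]
opening: 0.999
grasp_force: 1.5
time_s: 9.72
position: [0.4981, 0.0097, 0.2532]
tcp_rot: [[-0.425, 0.905, -0.004], [0.905, 0.425, 0.001], [0.002, -0.003, -1.0]]
force: [-5.8, -0.2, 4.3]
opening: 0.998
grasp_force: 3.4
```

```bash
python3 -m inch '[[-0.1,0,-0.4,0,8.7],[-0.1,0.2,-0.8,0,8.7],[-0.1,0.3,-1.2,0,8.7],[-0.1,0.4,-1.5,0,8.7],[-0.1,0.4,-1.5,0,8.7]]'; python3 ang.py|head -1
```

```text
time_s: 10.13
position: [0.4978, 0.0162, 0.2387]
tcp_rot: [[-0.425, 0.905, -0.001], [0.905, 0.425, 0.005], [0.005, 0.002, -1.0]]
force: [-4.8, 6.5, 7.2]
opening: 1.0
grasp_force: 3.9
scene [(7.5, 3342), (8.0, 3338), (8.5, 3302), (7.0, 3293), (9.0, 3234)]
```

7.8° left. I continue down in small steps.

```bash
python3 -m inch '[[-0.05,0.2,-0.3,0,8.7],[-0.1,0.4,-0.6,0,8.7],[-0.1,0.5,-0.8,0,8.7],[-0.1,0.5,-0.8,0,8.7]]'; python3 ang.py|head -1
```

```text
time_s: 10.57
position: [0.4978, 0.02, 0.2307]
tcp_rot: [[-0.425, 0.905, 0.001], [0.905, 0.425, 0.003], [0.002, 0.002, -1.0]]
force: [-2.3, 5.2, 6.6]
opening: 0.997
grasp_force: 2.9
scene [(3.0, 3249), (3.5, 3243), (2.5, 3224), (4.0, 3205), (2.0, 3171)]
```

```bash
python3 -m inch '[[0,0.1,-0.2,0,8.7],[0,0.2,-0.4,0,8.7],[0,0.2,-0.5,0,8.7],[0,0.2,-0.5,0,8.7]]'; python3 ang.py|head -1
```

```text
time_s: 11.0
position: [0.4978, 0.0221, 0.2258]
tcp_rot: [[-0.425, 0.905, 0.001], [0.905, 0.425, 0.003], [0.003, 0.003, -1.0]]
force: [-3.2, 5.2, 6.2]
opening: 1.002
grasp_force: 3.1
scene [(0.0, 3232), (0.5, 3218), (-0.5, 3217), (1.0, 3176), (-1.0, 3174)]
```

Angle ≈ 0°. I lift straight off and away to the left, then verify.

```bash
python3 -m inch '[[-0.1,0.1,0.4,0,8.7],[-0.2,0.3,1.5,0,8.7],[-0.2,1,4.5,0,8.7],[-0.2,2,8,0,8.7],[-0.2,4,12,0,8.7],[-0.5,8,14,0,8.7],[-2,12,14,0,8.7],[-4,15.5,14,0,8.7],[-6,19,14,0,8.7],[-6,19,14,0,8.7]]'; python3 - <<'E'
from h import *
p0=np.load("p.npy")
C=[cams.capture(n) for n in("scene","top")]
Es=[]
for c in C:
    g=cv2.GaussianBlur(c["image"],(0,0),1.).astype(float)
    Es.append(np.sqrt(sum(cv2.Sobel(g[:,:,k],cv2.CV_64F,1,0)**2+cv2.Sobel(g[:,:,k],cv2.CV_64F,0,1)**2 for k in range(3))))
def seg(c,E,P,rad):
    d=np.gradient(P,axis=0);v=np.cross(d,P-c["xyz"]);v/=np.linalg.norm(v,axis=1,keepdims=True);s=0
    for sg in(-1,1):
        q=proj(c,P+sg*rad*v).astype(np.float32);s+=cv2.remap(E,q[None,:,0],q[None,:,1],1).mean()
    return s
def cost(x,one=None):
    s=0
    for j,(c,E) in enumerate(zip(C,Es)):
        if one is not None and j!=one: continue
        s+=2*seg(c,E,mill(x,[wh(u,0,.125) for u in np.linspace(0,2*np.pi,150)]),.009)
        for k in range(5): s+=seg(c,E,mill(x,np.linspace(wh(x[3]+k*2*np.pi/5,-.018,.03),wh(x[3]+k*2*np.pi/5,-.018,.095),25)),.008)
    return -s
from scipy.optimize import minimize
for o in(None,0):
    r=minimize(cost,[*p0[:3],0],args=(o,),method="Nelder-Mead",options=dict(initial_simplex=np.array([[*p0[:3],0]]*5)+np.vstack([np.zeros(4),np.diag([.003,.003,.02,.03])])))
    print(o,r.x.round(4),np.degrees(r.x[2:]).round(2),r.fun)
v=[cv2.resize(C[0]["image"][150:270,225:345],(399,400)),cv2.resize(C[1]["image"][190:290,290:390],(400,400))]
for u in range(2): cv2.imwrite
cv2.imwrite("pics/f.png",np.hstack(v))
E
```

```text
time_s: 11.93
position: [0.4344, 0.2153, 0.3657]
tcp_rot: [[-0.43, 0.903, -0.0], [0.903, 0.43, 0.004], [0.003, 0.001, -1.0]]
force: [-0.4, 0.3, -0.8]
opening: 0.999
grasp_force: 0.0
None [ 0.5619 -0.0648 -0.01    0.0198] [-0.57  1.14] -6259.048402592382
0 [ 0.5624 -0.0653 -0.006   0.0095] [-0.34  0.54] -3976.8489902190227
```

View pics/f.png

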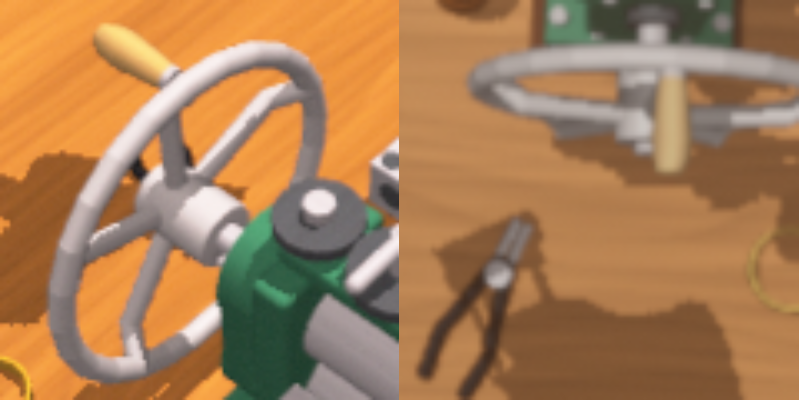

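The pictures show the grip upright above the hub (about 1° off by the fit), the pliers and bangle where they were, and the arm well clear. I'm handing in.

```bash
python3 -c "
from rig import bot;print(bot.hand_in())"
```

```text
the job is handed in; nothing more can be done
None
```

I turned the handwheel counter-clockwise by its spokes until the grip stood straight up to within about 1°, moved the arm clear to the left without touching the grip or the loose items, and handed in at about 12 s; no verdict was returned.

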